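Seal three storage containers with a press on each lid

ROBOT

A 6-joint arm with a two-finger parallel gripper is mounted at the origin on a cart in front of the work surface, level with it; the furniture and walls round the work are solid. World frame = base frame: x ahead of the robot, y to its left, z up, the work surface at z = 0. Lengths are in m, angles in degrees, forces in N, time in s.
With the tool pointing down it reaches from about 0.35 to 0.875 m from the base axis. Payload 4.2 kg.
Tool frame: the origin (TCP) lies on the centre line of the jaws, within the pads' length; the fingertips stand 11 mm ahead of it and the grasp point (between the pads) lies 8 mm behind it; z points along the fingers, y is the line along which they close (so a half turn about z gives the same grasp; the last joint's range is limited). The gripper opens to 87 mm and grips with 3 to 60 N. Pads are 19 mm wide; open, the fingers measure 117 mm over their backs; the gripper's body (75 mm by 190 mm) begins 51 mm behind the grasp point.
Start: joints at [-58.35, 22.042, 0.453, 0, -68.411, -14.817], TCP at [0.181, -0.598, 0.234] pointing down, gripper open.
Joint ranges: [-179.83, 179.83], [-69.29, 118.12], [-61.27, 80.66], [-181.25, 117.63], [-171.15, -9.14], [-177.46, 177.46]. Speed limits (degrees/s): [159.86, 159.86, 180, 180, 180, 180].

INTERFACE

Orientations are given as a 3x3 rotation matrix whose columns are the frame's x, y, z axes.
In Python, from station import r gives the robot as it stands.
- The arm moves only by the tool servo_tool, never from a script. Its argument "commands" is a list that holds one entry, the list of rows, each a list of 7 numbers: the closure, from 0 (fully open) to 1 (shut), then the shift along the tool's x, y, z in mm, then the turn, a rotation vector about the tool's x, y, z in rad. In form: [[[claw, x, y, z, ax, ay, az], ...]]. A call has exactly 5 rows; each row is the pose to reach, as a shift and turn from the pose commanded when the call began, along the tool's axes at that moment; what a row does not reach only later rows make up. A row lasts 1/10 s, in which the tool goes at most 50 mm and 8.59 degrees, less where a joint would pass 70% of its speed; a pose out of reach is approached as far as the arm can. A call with a gripper value outside its range is refused whole. The fingers move at their own pace and stop on an object; the grip force is fixed at half the most. Time passes only in rows, so rows that repeat a pose let the fingers close, or fill a call up. It gives the time, the measured TCP pose, the force, the opening and the grip force at its end, in the units of the state.
- r.sense(): the state, without advancing time (a new reading comes with each control period).
- r.capture(name): name is "scene" or "top" or "wrist"; returns a dict with "pixels" (400x640x3 uint8, red, green, blue), "camera_matrix" (3x3 intrinsics, pixels), "R" (3x3) and "t" (3): a world point X has camera coordinates R X + t. Camera axes: x right, y down, z forward; pixel columns grow to the right and rows downward; lengths in m; the calibration is good to about 2 mm. The wrist camera is an equidistant fisheye: a pixel r from the principal point sees the ray r / f radians off the axis. A picture is of the moment at which its call begins. There is no depth.
- r.finish_job(): hands the job in; it is judged then, once.
The state is a dict: "time_s": time; "joints": joint angles; "joint_velocities": joint speeds; "effort": joint torques, N m; "tcp_pos": TCP position; "ee_rot": TCP orientation; "wrist_force": force on the tool from outside, world axes, zero at the start; "moment": the same for the moment, N m; "gripper_width": opening from 0.0 (shut) to 1.0 (fully open); "gripper_force": force on a finger pad.
Only numpy, scipy, OpenCV 4.12 (cv2) and the standard library are available. Lean on these libraries where they do the work, as an engineer would, in place of code of your own. Each camera call takes 0.05 s, during which the arm holds its last target. There are 200 camera calls.

TASK

Seal the three storage containers that have a pop-up button in the lid: press each white button gently down as far as it goes, in order of size - first the small glass jar, then the middle-sized glass jar, last the big enamel canister. Only press with the fingertips: do not lift, tip or shove the containers, and leave the mug, the glass and the pen alone.

Things in the scene. Friction and masses are not known exactly. Their poses are not given: they have to be found in the camera images.
- small_jar: small glass jar, about 69 mm across, loose, standing upright; origin at the centre of its underside, z up along its axis. Its grey lid, 72 mm across, has its flat top 108 mm above the origin.
- small_jar_button_top (a point): centre of the flat top of the white round mushroom-shaped button, 36 mm across, in the middle of the lid of the small glass jar, on the vessel's axis; it moves with the button. The top stands 125 mm above the vessel's underside when the button is fully up and 116 mm (8 mm proud of the lid) when fully down.
- small_jar_button (a joint): how far the button of the small glass jar is pressed down, m: 0 fully up (17 mm proud of the lid), 0.009 fully down. It starts between 0 and 0.002, yields at about 2.5 N, stays wherever it is left, and at the bottom lands on a rubber seal that gives at about 3 N per mm, for up to 3.5 mm, and springs back (not counted in this value). Pressing with 5 to 15 N in all is right.
- middle_jar: middle-sized round glass jar, about 89 mm across, loose, standing upright; origin at the centre of its underside, z up along its axis. Its grey lid, 87 mm across, has its flat top 143 mm above the origin.
- middle_jar_button_top (a point): centre of the flat top of the white round mushroom-shaped button, 40 mm across, in the middle of the lid of the middle-sized round glass jar, on the vessel's axis; it moves with the button. The top stands 160 mm above the vessel's underside when the button is fully up and 151 mm (8 mm proud of the lid) when fully down.
- middle_jar_button (a joint): how far the button of the middle-sized round glass jar is pressed down, m: 0 fully up (17 mm proud of the lid), 0.009 fully down. It starts between 0 and 0.002, yields at about 2.5 N, stays wherever it is left, and at the bottom lands on a rubber seal that gives at about 3 N per mm, for up to 3.5 mm, and springs back (not counted in this value). Pressing with 5 to 15 N in all is right.
- big_canister: big white enamel canister, about 146 mm across, loose, standing upright; origin at the centre of its underside, z up along its axis. Its grey lid, 151 mm across, has its flat top 149 mm above the origin.
- big_canister_button_top (a point): centre of the flat top of the white round mushroom-shaped button, 48 mm across, in the middle of the lid of the big white enamel canister, on the vessel's axis; it moves with the button. The top stands 166 mm above the vessel's underside when the button is fully up and 157 mm (8 mm proud of the lid) when fully down.
- big_canister_button (a joint): how far the button of the big white enamel canister is pressed down, m: 0 fully up (17 mm proud of the lid), 0.009 fully down. It starts between 0 and 0.002, yields at about 2.5 N, stays wherever it is left, and at the bottom lands on a rubber seal that gives at about 3 N per mm, for up to 3.5 mm, and springs back (not counted in this value). Pressing with 5 to 15 N in all is right.
- mug: white patterned mug, bystander, 82 mm across, 114 mm with its handle, 91 mm high; origin at the centre of its underside
- glass: clear drinking glass, bystander, 81 mm across, 93 mm high; origin at the centre of its underside
- pen: pen lying flat, bystander, 145 mm long (its own y axis), 9 mm high; origin at the centre of its underside

How it is judged (in metres and radians):
On the way, in this order (a step that is already met when the one before it is completed fails the run):
1. the button of the small glass jar is pressed down (value of joint small_jar_button above 0.007 m), for 0.1 s.
2. the button of the middle-sized round glass jar is pressed down (value of joint middle_jar_button above 0.007 m), for 0.1 s.
3. the button of the big white enamel canister is pressed down (value of joint big_canister_button above 0.007 m), for 0.1 s.
At the end, for the whole second after the job is handed in: All three buttons are pressed at least 7 of their 9 mm; the three containers stand still and upright (within 0.1 rad) within 30 mm of where they started (value of joint each of small_jar_button, middle_jar_button, big_canister_button above 0.007 m and angle between each of small_jar, middle_jar, big_canister's own z axis and vertical below 0.1 rad and linear speed of each of small_jar, middle_jar, big_canister below 0.02 m/s and distance of each of small_jar, middle_jar, big_canister from where it was at the start of the episode below 0.03 m); the robot touches nothing.
It fails at once if a container is lifted off the worktop (height (world z) of any of small_jar, middle_jar, big_canister above 0.012 m).
It fails at once if a container is tipped over 0.3 rad or shoved more than 30 mm (angle between any of small_jar, middle_jar, big_canister's own z axis and vertical above 0.3 rad or distance of any of small_jar, middle_jar, big_canister from where it was at the start of the episode above 0.03 m).
It fails at once if a container is pushed with more than 30 N (contact force between the fingers and small_jar above 30 N or contact force between the fingers and middle_jar above 30 N or contact force between the fingers and big_canister above 30 N).
It fails at once if the mug, glass or pen is moved more than 30 mm (distance of any of mug, glass, pen from where it was at the start of the episode above 0.03 m).
It fails at once if a button is pressed out of order ((value of joint middle_jar_button above 0.005 m and value of joint small_jar_button below 0.006 m) or (value of joint big_canister_button above 0.005 m and value of joint middle_jar_button below 0.006 m)).
It also fails if it takes over 45 s, if anything falls off the work surface, if the arm or the gripper's body presses on something with over 40 N, if the wrist force passes 120 N, or if a joint passes its speed limit or range.

## Working session

There is one attempt and no reset: what is moved stays moved. The work goes in short steps, Python scripts to look and compute and a tool call to move; the robot and the scene stay as the last step left them, time stands still between calls to the robot, and variables do not carry over. Pictures are saved under pics/ and viewed, at most 10 in all, crops included, and the job is handed in when it is done.

Besides the shell and the picture viewer there is one more tool, called after "Call:" as name([rows], argument=value, ...), one row to a line, values as JSON. servo_tool: Moves the arm, as the interface text tells. Its arguments: {"type":"object","properties":{"commands":{"type":"array","items":{"type":"array","items":{"type":"array","items":{"type":"number"}}}}},"required":["commands"]}

```bash
mkdir -p pics
python3 - <<'E'
from station import r
import cv2,numpy as np,pickle
d={}
for n in("scene","top"):
    c=r.capture(n);d[n]=c;cv2.imwrite(f"pics/{n}0.png",c["pixels"][:,:,::-1])
    print(n,-np.array(c["R"]).T@np.array(c["t"]),np.array(c["R"]).round(2).tolist(),np.array(c["camera_matrix"]).round(0).tolist())
pickle.dump(d,open("cap0.pkl","wb"))
s=r.sense();print(s["tcp_pos"],np.array(s["ee_rot"]).round(4),s["time_s"],s["wrist_force"])
E
```

```text
scene [0.07747585 0.85978767 0.54735235] [[-0.81, -0.58, -0.0], [-0.28, 0.39, -0.88], [0.51, -0.71, -0.48]] [[430.0, 0.0, 315.0], [0.0, 430.0, 197.0], [0.0, 0.0, 1.0]]
top [0.45024704 0.23572484 1.18782085] [[0.02, -1.0, 0.01], [-0.99, -0.02, -0.1], [0.1, -0.0, -0.99]] [[455.0, 0.0, 320.0], [0.0, 455.0, 204.0], [0.0, 0.0, 1.0]]
[ 0.18084303 -0.59771398  0.23258525] [[-9.572e-01 -2.894e-01 -7.000e-04]
 [-2.894e-01  9.572e-01  1.800e-03]
 [ 1.000e-04  2.000e-03 -1.000e+00]] 0.1 [ 0.0593763  -0.30314797  0.23389748]
```

View pics/scene0.png

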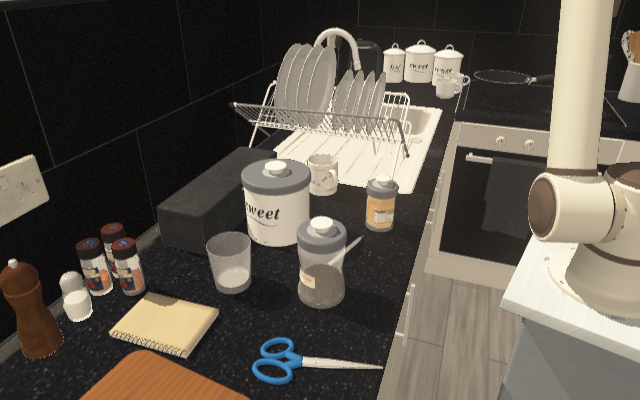

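View pics/top0.png

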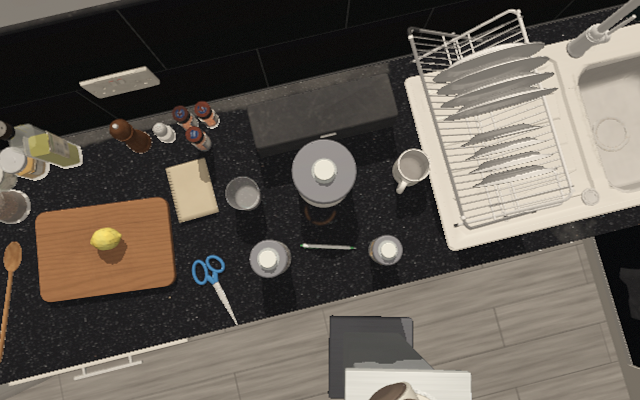

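The scene view shows the buttons at about (382,182) small, (320,224) middle and (277,167) canister. In the top view they are at (388,250), (268,258) and (324,171). Next I'll segment the white blobs and triangulate them.

```bash
cat > h.py <<'E'
import cv2,numpy as np
def ray(c,u,v):
    K=np.array(c["camera_matrix"]);R=np.array(c["R"]);t=np.array(c["t"])
    d=R.T@np.linalg.solve(K,[u,v,1.]);return -R.T@t,d
def plane(c,u,v,z):
    o,d=ray(c,u,v);return o+d*(z-o[2])/d[2]
def blob(c,u,v,w=16,th=200):
    g=c["pixels"].min(2)[v-w:v+w,u-w:u+w]
    n,l,s,ce=cv2.connectedComponentsWithStats((g>th).astype(np.uint8))
    k=1+np.argmax(s[1:,4]);return ce[k]+[u-w,v-w],s[k]
E
python3 - <<'E'
from h import *
import pickle
d=pickle.load(open("cap0.pkl","rb"))
for n,a,b,z in(("small",(388,250),(382,182),.124),("mid",(268,258),(320,224),.159),("big",(324,171),(277,167),.165)):
    for th in(170,200):
        p,s=blob(d["top"],*a,th=th);q,s2=blob(d["scene"],*b,th=th)
        o1,d1=ray(d["top"],*p);o2,d2=ray(d["scene"],*q)
        k=np.linalg.lstsq(np.c_[d1,-d2],o2-o1,rcond=None)[0]
        print(n,th,p.round(1),s[2:],q.round(1),s2[2:],"plane",plane(d["top"],*p,z).round(4),plane(d["scene"],*q,z).round(4),"tri",((o1+d1*k[0]+o2+d2*k[1])/2).round(4))
E
```

```text
small 170 [387.5 248.6] [ 19  17 241] [381.1 174. ] [ 32  22 521] plane [0.4577 0.0724 0.124 ] [0.4646 0.0624 0.124 ] tri [0.4583 0.0738 0.1303]
small 200 [388.4 249.5] [ 15  14 161] [381.7 172.8] [ 32  19 428] plane [0.4555 0.0704 0.124 ] [0.4665 0.0561 0.124 ] tri [0.4568 0.0726 0.1331]
mid 170 [267.5 257.2] [ 21  20 316] [318.7 224.6] [ 26  21 307] plane [0.4326 0.3476 0.159 ] [0.4262 0.3619 0.159 ] tri [0.4335 0.3493 0.1497]
mid 200 [267.1 258.3] [ 18  16 218] [321.1 222.3] [ 22  12 210] plane [0.4301 0.3485 0.159 ] [0.4271 0.3534 0.159 ] tri [0.4301 0.3489 0.1555]
big 170 [323.5 168.6] [ 24  21 391] [273.1 166.6] [ 24  17 221] plane [0.6359 0.2258 0.165 ] [0.6295 0.2399 0.165 ] tri [0.6387 0.2269 0.1574]
big 200 [323.7 169. ] [ 21  20 306] [274.8 165. ] [ 21   9 156] plane [0.635  0.2253 0.165 ] [0.6317 0.2316 0.165 ] tri [0.6361 0.2257 0.1615]
```

Call:
servo_tool([
  [[1, -20, 25, -20, 0, 0, 0], [1, -50, 62, -35, 0, 0, 0], [1, -80, 99, -40, 0, 0, 0], [1, -110, 136, -40, 0, 0, 0], [1, -140, 173, -40, 0, 0, 0]],
])

```text
time_s: 0.6
tcp_pos: [0.2651, -0.3902, 0.2734]
ee_rot: [[-0.957, -0.289, 0.0], [-0.289, 0.957, 0.0], [-0.0, 0.0, -1.0]]
wrist_force: [0.9, 0.4, -0.1]
gripper_width: 0.631
gripper_force: 0.0
```

Call:
servo_tool([
  [[1, -30, 37, 0, 0, 0, 0], [1, -60, 74, 0, 0, 0, 0], [1, -90, 111, 0, 0, 0, 0], [1, -120, 148, 0, 0, 0, 0], [1, -150, 185, 0, 0, 0, 0]],
])

```text
time_s: 1.1
tcp_pos: [0.3549, -0.1697, 0.2735]
ee_rot: [[-0.957, -0.289, 0.0], [-0.289, 0.957, 0.0], [-0.0, 0.0, -1.0]]
wrist_force: [1.2, -0.2, 0.2]
gripper_width: 0.175
gripper_force: 0.0
```

Call:
servo_tool([
  [[1, -30, 37, 0, 0, 0, 0], [1, -60, 74, 0, 0, 0, 0], [1, -90, 111, 0, 0, 0, 0], [1, -120, 148, 0, 0, 0, 0], [1, -150, 185, 0, 0, 0, 0]],
])

```text
time_s: 1.6
tcp_pos: [0.4449, 0.051, 0.2735]
ee_rot: [[-0.957, -0.29, -0.0], [-0.29, 0.957, 0.0], [-0.0, 0.0, -1.0]]
wrist_force: [0.7, -0.5, 0.6]
gripper_width: 0.004
gripper_force: 0.0
```

Call:
servo_tool([
  [[1, -10, 10, 15, 0, 0, 0], [1, -16, 16, 45, 0, 0, 0], [1, -16, 16, 75, 0, 0, 0], [1, -16, 16, 93, 0, 0, 0], [1, -16, 16, 93, 0, 0, 0]],
])

```text
time_s: 2.1
tcp_pos: [0.4535, 0.0682, 0.1777]
ee_rot: [[-0.957, -0.289, -0.007], [-0.289, 0.957, -0.003], [0.007, -0.001, -1.0]]
wrist_force: [-0.1, -0.6, 0.6]
gripper_width: 0.005
gripper_force: 0.0
```

Run:
```python
from station import r
import cv2,numpy as np
ims=[]
for n in("wrist","top","scene"):
    c=r.capture(n);ims.append(c["pixels"][:,:,::-1])
    if n=="wrist":
        R=np.array(c["R"]);t=np.array(c["t"]);print(-R.T@t,R.round(3),c["camera_matrix"])
        for p in([.456,.071,.124],):
            X=R@p+t;th=np.arctan2(np.hypot(*X[:2]),X[2]);K=np.array(c["camera_matrix"])
            print(X,K[:2,2]+K[0,0]*th*X[:2]/np.hypot(*X[:2]))
a=ims[0];b=np.hstack([cv2.resize(ims[1][180:310,310:470],(400,325),),cv2.resize(ims[2][110:240,320:480],(400,325))])
cv2.imwrite("pics/w1.png",a);cv2.imwrite("pics/b1.png",b)
s=r.sense();print(s["tcp_pos"],s["wrist_force"])
```

```text
[0.38400591 0.04693123 0.33030969] [[-0.29   0.957  0.   ]
 [ 0.923  0.279  0.264]
 [ 0.253  0.077 -0.964]] [[309.70691629   0.         316.53520808]
 [  0.         309.70691629 202.46943213]
 [  0.           0.           1.        ]]
[0.00213249 0.01863261 0.21903064] [319.5431924  228.75163751]
[0.45631242 0.06909764 0.1815492 ] [-0.16130625  0.3394183   1.40651199]
```

View pics/w1.png

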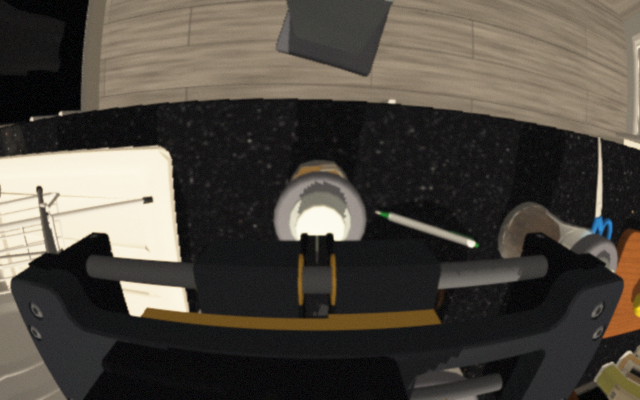

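View pics/b1.png

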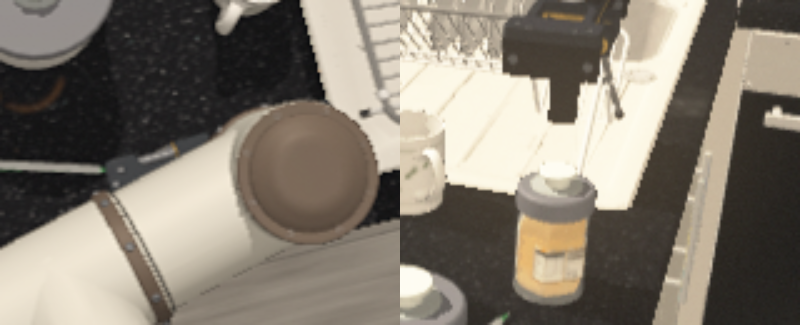

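The wrist view has the small button at about (319,228). That matches the predicted (319.5,229), and the closed tips are in line at column 316. I'll descend in small steps.

Call:
servo_tool([
  [[1, 0, 2, 15, 0, 0, 0], [1, 0, 2, 30, 0, 0, 0], [1, 0, 2, 40, 0, 0, 0], [1, 0, 2, 40, 0, 0, 0], [1, 0, 2, 40, 0, 0, 0]],
])

```text
time_s: 2.75
tcp_pos: [0.4556, 0.071, 0.1414]
ee_rot: [[-0.957, -0.29, 0.001], [-0.29, 0.957, 0.0], [-0.002, -0.0, -1.0]]
wrist_force: [0.0, 0.5, 0.1]
gripper_width: 0.008
gripper_force: 0.0
```

Call:
servo_tool([
  [[1, 0, 0, 2, 0, 0, 0], [1, 0, 0, 4, 0, 0, 0], [1, 0, 0, 6, 0, 0, 0], [1, 0, 0, 8, 0, 0, 0], [1, 0, 0, 10, 0, 0, 0]],
])

```text
time_s: 3.25
tcp_pos: [0.4553, 0.0709, 0.1308]
ee_rot: [[-0.957, -0.29, 0.001], [-0.29, 0.957, 0.0], [-0.001, -0.0, -1.0]]
wrist_force: [0.5, 0.4, 3.0]
gripper_width: 0.006
gripper_force: 1.3
```

Call:
servo_tool([
  [[1, 0, 0, 1, 0, 0, 0], [1, 0, 0, 2, 0, 0, 0], [1, 0, 0, 3, 0, 0, 0], [1, 0, 0, 4, 0, 0, 0], [1, 0, 0, 4, 0, 0, 0]],
])

```text
time_s: 3.75
tcp_pos: [0.4553, 0.0709, 0.1265]
ee_rot: [[-0.957, -0.29, 0.001], [-0.29, 0.957, 0.0], [-0.001, 0.0, -1.0]]
wrist_force: [0.2, -0.1, 2.0]
gripper_width: 0.005
gripper_force: 1.2
```

Call:
servo_tool([
  [[1, 0, 0, 1, 0, 0, 0], [1, 0, 0, 2, 0, 0, 0], [1, 0, 0, 2, 0, 0, 0], [1, 0, 0, 2, 0, 0, 0], [1, 0, 0, 2, 0, 0, 0]],
])

```text
time_s: 4.25
tcp_pos: [0.4553, 0.0709, 0.1251]
ee_rot: [[-0.957, -0.29, 0.001], [-0.29, 0.957, 0.0], [-0.001, -0.0, -1.0]]
wrist_force: [-2.0, 0.3, 7.0]
gripper_width: 0.003
gripper_force: 3.2
```

The force is 7 N at TCP z 0.125, so the small button is on its seal. I'll retreat and cross to the middle jar.

Call:
servo_tool([
  [[1, 0, 0, -5, 0, 0, 0], [1, 0, 0, -20, 0, 0, 0], [1, 0, 0, -50, 0, 0, 0], [1, 0, 0, -85, 0, 0, 0], [1, 0, 0, -100, 0, 0, 0]],
])

```text
time_s: 4.75
tcp_pos: [0.4556, 0.071, 0.2271]
ee_rot: [[-0.957, -0.29, 0.003], [-0.29, 0.957, 0.001], [-0.003, 0.0, -1.0]]
wrist_force: [-0.3, -0.6, -0.4]
gripper_width: 0.006
gripper_force: 0.0
```

Call:
servo_tool([
  [[1, -7, 30, 0, 0, 0, 0], [1, -17, 78, 0, 0, 0, 0], [1, -26, 125, 0, 0, 0, 0], [1, -36, 170, 0, 0, 0, 0], [1, -45, 215, 0, 0, 0, 0]],
])

```text
time_s: 5.25
tcp_pos: [0.4348, 0.2909, 0.224]
ee_rot: [[-0.957, -0.289, -0.001], [-0.289, 0.957, -0.001], [0.002, -0.001, -1.0]]
wrist_force: [1.1, -0.3, -0.8]
gripper_width: 0.001
gripper_force: 0.0
```

Call:
servo_tool([
  [[1, -6, 30, 0, 0, 0, 0], [1, -12, 58, 0, 0, 0, 0], [1, -12, 58, 8, 0, 0, 0], [1, -12, 58, 8, 0, 0, 0], [1, -12, 58, 8, 0, 0, 0]],
])

```text
time_s: 5.75
tcp_pos: [0.4301, 0.3474, 0.2159]
ee_rot: [[-0.957, -0.289, -0.001], [-0.289, 0.957, -0.002], [0.002, -0.001, -1.0]]
wrist_force: [0.4, 0.3, 0.1]
gripper_width: 0.006
gripper_force: 0.0
```

```bash
cat > w.py <<'E'
from station import r
from h import *
import sys
P=np.array(eval(sys.argv[1]));rad=float(sys.argv[2])
c=r.capture("wrist");K=np.array(c["camera_matrix"]);R=np.array(c["R"]);t=np.array(c["t"])
a=np.linspace(0,2*np.pi,60);X=(P+np.c_[rad*np.cos(a),rad*np.sin(a),0*a])@R.T+t
h=np.hypot(X[:,0],X[:,1]);uv=K[:2,2]+K[0,0]*(np.arctan2(h,X[:,2])/h)[:,None]*X[:,:2]
im=c["pixels"][:,:,::-1].copy();cv2.polylines(im,[uv.round().astype(int)],True,(0,0,255),1)
m=uv.mean(0).astype(int);u,v=m;im=im[max(v-80,0):v+80,u-100:u+100]
s=r.sense();print(m,s["tcp_pos"],s["wrist_force"]);cv2.imwrite(sys.argv[3],cv2.resize(im,None,fx=3,fy=3))
E
python3 w.py "[.430,.349,.159]" .020 pics/w2.png
```

```text
[318 223] [0.43045408 0.34751336 0.21638546] [ 0.05170204 -0.29495911  0.24029541]
```

View pics/w2.png

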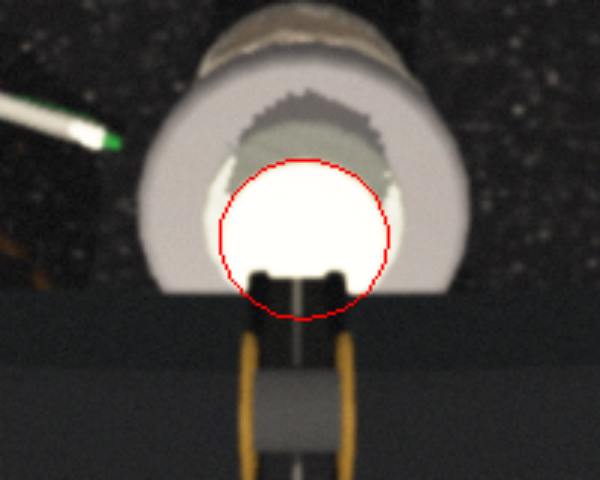

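The predicted circle sits on the white button in the wrist view, centred at (318,223), so I'll descend.

Call:
servo_tool([
  [[1, 0, 1, 15, 0, 0, 0], [1, 0, 1, 30, 0, 0, 0], [1, 0, 1, 40, 0, 0, 0], [1, 0, 1, 40, 0, 0, 0], [1, 0, 1, 40, 0, 0, 0]],
])

```text
time_s: 6.3
tcp_pos: [0.4306, 0.3493, 0.1771]
ee_rot: [[-0.957, -0.289, 0.001], [-0.289, 0.957, 0.0], [-0.001, 0.0, -1.0]]
wrist_force: [-0.4, 0.4, -0.5]
gripper_width: 0.01
gripper_force: 0.0
```

Call:
servo_tool([
  [[1, 0, 0, 2, 0, 0, 0], [1, 0, 0, 4, 0, 0, 0], [1, 0, 0, 6, 0, 0, 0], [1, 0, 0, 8, 0, 0, 0], [1, 0, 0, 10, 0, 0, 0]],
])

```text
time_s: 6.8
tcp_pos: [0.4303, 0.3497, 0.1669]
ee_rot: [[-0.957, -0.29, 0.0], [-0.29, 0.957, 0.0], [-0.0, 0.0, -1.0]]
wrist_force: [-0.6, -0.1, 3.6]
gripper_width: 0.005
gripper_force: 1.3
```

Call:
servo_tool([
  [[1, 0, 0, 1, 0, 0, 0], [1, 0, 0, 2, 0, 0, 0], [1, 0, 0, 3, 0, 0, 0], [1, 0, 0, 4, 0, 0, 0], [1, 0, 0, 4, 0, 0, 0]],
])

```text
time_s: 7.3
tcp_pos: [0.4303, 0.3497, 0.1625]
ee_rot: [[-0.957, -0.29, 0.0], [-0.29, 0.957, 0.0], [-0.0, 0.0, -1.0]]
wrist_force: [-0.7, 0.3, 2.4]
gripper_width: 0.006
gripper_force: 1.1
```

Call:
servo_tool([
  [[1, 0, 0, 1, 0, 0, 0], [1, 0, 0, 2, 0, 0, 0], [1, 0, 0, 2, 0, 0, 0], [1, 0, 0, 2, 0, 0, 0], [1, 0, 0, 2, 0, 0, 0]],
])

```text
time_s: 7.8
tcp_pos: [0.4303, 0.3497, 0.1608]
ee_rot: [[-0.957, -0.29, 0.0], [-0.29, 0.957, 0.0], [-0.0, 0.0, -1.0]]
wrist_force: [-1.3, -0.4, 4.4]
gripper_width: 0.006
gripper_force: 2.3
```

Call:
servo_tool([
  [[1, 0, 0, 1, 0, 0, 0], [1, 0, 0, 1, 0, 0, 0], [1, 0, 0, 1, 0, 0, 0], [1, 0, 0, 1, 0, 0, 0], [1, 0, 0, 1, 0, 0, 0]],
])

```text
time_s: 8.3
tcp_pos: [0.4303, 0.3497, 0.1602]
ee_rot: [[-0.957, -0.29, 0.001], [-0.29, 0.957, 0.0], [-0.001, 0.0, -1.0]]
wrist_force: [-1.9, -0.0, 6.9]
gripper_width: 0.005
gripper_force: 3.2
```

Call:
servo_tool([
  [[1, 0, 0, -5, 0, 0, 0], [1, 0, 0, -20, 0, 0, 0], [1, 0, 0, -45, 0, 0, 0], [1, 0, 0, -65, 0, 0, 0], [1, 0, 0, -70, 0, 0, 0]],
])

```text
time_s: 8.8
tcp_pos: [0.4308, 0.3501, 0.2312]
ee_rot: [[-0.957, -0.29, 0.002], [-0.29, 0.957, 0.003], [-0.003, 0.002, -1.0]]
wrist_force: [0.3, 0.3, 0.4]
gripper_width: 0.007
gripper_force: 0.0
```

Call:
servo_tool([
  [[1, -20, -23, 0, 0, 0, 0], [1, -50, -56, 0, 0, 0, 0], [1, -80, -90, 0, 0, 0, 0], [1, -110, -123, 0, 0, 0, 0], [1, -135, -152, 0, 0, 0, 0]],
])

```text
time_s: 9.3
tcp_pos: [0.6045, 0.2417, 0.2275]
ee_rot: [[-0.957, -0.289, -0.003], [-0.289, 0.957, -0.001], [0.003, -0.0, -1.0]]
wrist_force: [-0.1, 0.3, 0.1]
gripper_width: 0.009
gripper_force: 0.0
```

Call:
servo_tool([
  [[1, -20, -23, 0, 0, 0, 0], [1, -25, -27, 4, 0, 0, 0], [1, -25, -27, 8, 0, 0, 0], [1, -25, -27, 8, 0, 0, 0], [1, -25, -27, 8, 0, 0, 0]],
])

```text
time_s: 9.8
tcp_pos: [0.6341, 0.2253, 0.2212]
ee_rot: [[-0.957, -0.291, -0.001], [-0.291, 0.957, -0.0], [0.001, -0.0, -1.0]]
wrist_force: [0.7, -0.1, -1.0]
gripper_width: 0.007
gripper_force: 0.0
```

```bash
python3 w.py "[.635,.225,.165]" .024 pics/w3.png
```

```text
[315 223] [0.63430254 0.22547126 0.22169915] [ 0.81283766  0.29165234 -1.16380396]
```

View pics/w3.png

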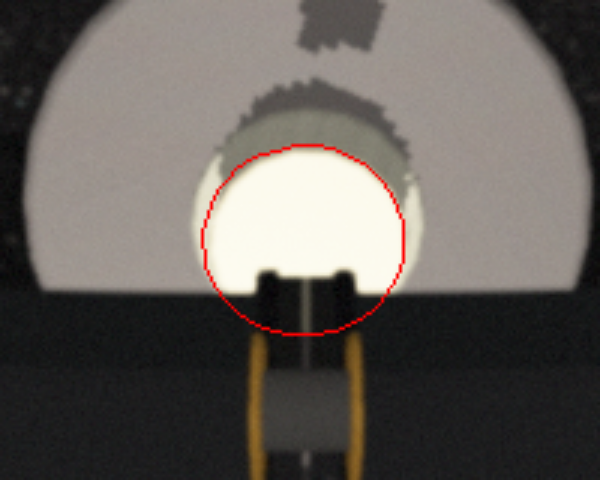

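The circle matches the canister button too, centred at (315,223), so I'll descend.

Call:
servo_tool([
  [[1, 0, 0, 15, 0, 0, 0], [1, 0, 0, 30, 0, 0, 0], [1, 0, 0, 39, 0, 0, 0], [1, 0, 0, 39, 0, 0, 0], [1, 0, 0, 39, 0, 0, 0]],
])

```text
time_s: 10.35
tcp_pos: [0.6353, 0.225, 0.1832]
ee_rot: [[-0.957, -0.29, 0.001], [-0.29, 0.957, 0.0], [-0.001, -0.0, -1.0]]
wrist_force: [-0.1, 0.3, -0.2]
gripper_width: 0.006
gripper_force: 0.0
```

Call:
servo_tool([
  [[1, 0, 0, 2, 0, 0, 0], [1, 0, 0, 4, 0, 0, 0], [1, 0, 0, 6, 0, 0, 0], [1, 0, 0, 8, 0, 0, 0], [1, 0, 0, 10, 0, 0, 0]],
])

```text
time_s: 10.85
tcp_pos: [0.6353, 0.2246, 0.1731]
ee_rot: [[-0.957, -0.29, 0.001], [-0.29, 0.957, 0.0], [-0.001, -0.0, -1.0]]
wrist_force: [-0.4, -0.6, 2.5]
gripper_width: 0.007
gripper_force: 1.3
```

Call:
servo_tool([
  [[1, 0, 0, 1, 0, 0, 0], [1, 0, 0, 2, 0, 0, 0], [1, 0, 0, 3, 0, 0, 0], [1, 0, 0, 4, 0, 0, 0], [1, 0, 0, 4, 0, 0, 0]],
])

```text
time_s: 11.35
tcp_pos: [0.6353, 0.2246, 0.1685]
ee_rot: [[-0.957, -0.29, 0.0], [-0.29, 0.957, 0.0], [-0.0, -0.0, -1.0]]
wrist_force: [-0.6, -0.4, 2.0]
gripper_width: 0.006
gripper_force: 1.1
```

Call:
servo_tool([
  [[1, 0, 0, 1, 0, 0, 0], [1, 0, 0, 2, 0, 0, 0], [1, 0, 0, 3, 0, 0, 0], [1, 0, 0, 3, 0, 0, 0], [1, 0, 0, 3, 0, 0, 0]],
])

```text
time_s: 11.85
tcp_pos: [0.6354, 0.2246, 0.1665]
ee_rot: [[-0.957, -0.29, 0.001], [-0.29, 0.957, 0.0], [-0.001, -0.0, -1.0]]
wrist_force: [-1.3, 0.1, 4.9]
gripper_width: 0.004
gripper_force: 2.8
```

Call:
servo_tool([
  [[1, 0, 0, 1, 0, 0, 0], [1, 0, 0, 1, 0, 0, 0], [1, 0, 0, 1, 0, 0, 0], [1, 0, 0, 1, 0, 0, 0], [1, 0, 0, 1, 0, 0, 0]],
])

```text
time_s: 12.35
tcp_pos: [0.6354, 0.2246, 0.166]
ee_rot: [[-0.957, -0.29, 0.001], [-0.29, 0.957, 0.0], [-0.001, -0.0, -1.0]]
wrist_force: [-2.5, 0.5, 7.4]
gripper_width: 0.006
gripper_force: 3.6
```

Call:
servo_tool([
  [[1, 0, 0, -5, 0, 0, 0], [1, 0, 0, -20, 0, 0, 0], [1, 0, 0, -55, 0, 0, 0], [1, 0, 0, -90, 0, 0, 0], [1, 0, 0, -100, 0, 0, 0]],
])

```text
time_s: 12.85
tcp_pos: [0.6367, 0.225, 0.2686]
ee_rot: [[-0.957, -0.29, 0.006], [-0.29, 0.957, 0.003], [-0.007, 0.001, -1.0]]
wrist_force: [0.1, 0.5, 0.4]
gripper_width: 0.003
gripper_force: 0.0
```

Call:
servo_tool([
  [[1, 0, 0, -10, 0, 0, 0], [1, 0, 0, -20, 0, 0, 0], [1, 0, 0, -20, 0, 0, 0], [1, 0, 0, -20, 0, 0, 0], [1, 0, 0, -20, 0, 0, 0]],
])

```text
time_s: 13.35
tcp_pos: [0.6348, 0.2245, 0.2831]
ee_rot: [[-0.957, -0.29, -0.002], [-0.29, 0.957, -0.001], [0.002, -0.0, -1.0]]
wrist_force: [-0.5, 0.6, -0.2]
gripper_width: 0.01
gripper_force: 0.0
```

Run:
```python
from station import r
import cv2
a=r.capture("scene")["pixels"][:,:,::-1]
cv2.imwrite("pics/s9.png",cv2.resize(a[130:330,190:430],None,fx=3,fy=3))
```

```text
(no output)
```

View pics/s9.png

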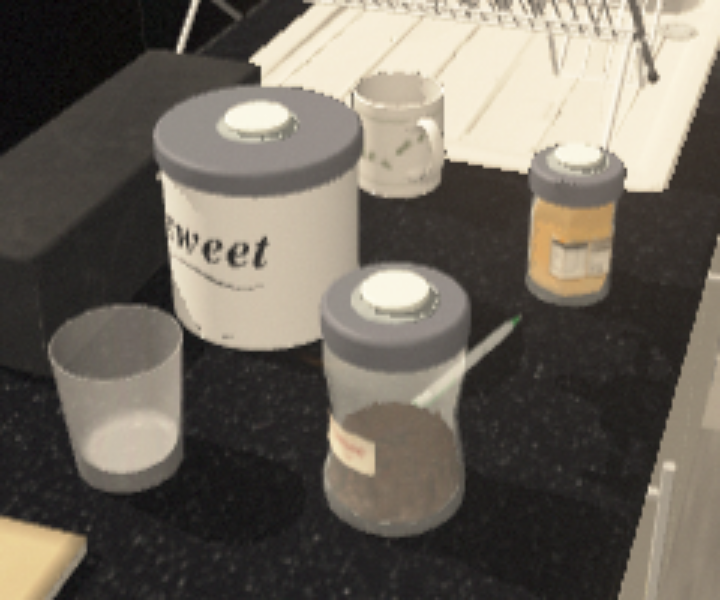

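All three buttons sit low in their lids (crop pixels (580,155), (398,292) and (260,120)). The containers are upright and the arm is clear.

```bash
python3 -c "
from station import r
print(r.finish_job())"
```

```text
the job is handed in; nothing more can be done
None
```

I pressed all three buttons onto their seals in order (small jar, middle jar, big canister) at about 7 N each, left the containers upright with the arm clear, and handed the job in; no verdict was returned.

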